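# Find the full sample canister and purge it

## Task

One of the three identical coffee canisters on the wooden board is full: find out which by feeling their weight, stand it upright and wholly on the red check pad with the steel base, and let go, so that the pad sinks under it. Then push its orange pump knob down as far as it goes, keep it there for about a second and let it spring up. Leave the other two canisters standing on the board, press no knob of a canister that is off the pad, do not drop or tip any canister, and leave the glasses where they are.

Things in the scene. Friction and masses are not known exactly. Their poses are not given: they have to be found in the camera images.
- canister_a: one of three look-alike closed canisters: upright metal cylinder, 62 mm diameter, 140 mm tall with its black lid, white band, orange pump knob on top. Origin: centre of the underside; z up. Grip its body or knob. They weigh 0.14 to 0.52 kg, in any order along the board; the full one is at least 0.12 kg heavier than either other. The contents do not shift.
- canister_b: one of three look-alike closed canisters: upright metal cylinder, 62 mm diameter, 140 mm tall with its black lid, white band, orange pump knob on top. Origin: centre of the underside; z up. Grip its body or knob. They weigh 0.14 to 0.52 kg, in any order along the board; the full one is at least 0.12 kg heavier than either other. The contents do not shift.
- canister_c: one of three look-alike closed canisters: upright metal cylinder, 62 mm diameter, 140 mm tall with its black lid, white band, orange pump knob on top. Origin: centre of the underside; z up. Grip its body or knob. They weigh 0.14 to 0.52 kg, in any order along the board; the full one is at least 0.12 kg heavier than either other. The contents do not shift.
- knob_a (a point): centre of the flat top of canister_a's orange pump knob (32 mm diameter cap 9 mm thick on a 24 mm stem 19 mm tall); 28 mm above the lid, 168 mm above the canister's underside, when the knob is up; goes down with it.
- knob_b (a point): centre of the flat top of canister_b's orange pump knob (32 mm diameter cap 9 mm thick on a 24 mm stem 19 mm tall); 28 mm above the lid, 168 mm above the canister's underside, when the knob is up; goes down with it.
- knob_c (a point): centre of the flat top of canister_c's orange pump knob (32 mm diameter cap 9 mm thick on a 24 mm stem 19 mm tall); 28 mm above the lid, 168 mm above the canister's underside, when the knob is up; goes down with it.
- pump_a (a joint): pump knob of canister_a: how far it is pushed down into the lid, in m. 0 = up (sprung), 0.014 = its bottom stop. The spring resists with about 2.5 N at the start of the stroke and 8 N at the bottom, and lifts the knob again when let go.
- pump_b (a joint): pump knob of canister_b: how far it is pushed down into the lid, in m. 0 = up (sprung), 0.014 = its bottom stop. The spring resists with about 2.5 N at the start of the stroke and 8 N at the bottom, and lifts the knob again when let go.
- pump_c (a joint): pump knob of canister_c: how far it is pushed down into the lid, in m. 0 = up (sprung), 0.014 = its bottom stop. The spring resists with about 2.5 N at the start of the stroke and 8 N at the bottom, and lifts the knob again when let go.
- board: dark wooden board on which the three canisters stand in a row, 140 mm (its x) by 360 mm (its y), 15 mm thick, fixed. Origin: centre of its underside, on the counter; the canisters stand about 120 mm apart along its y. Their undersides start 15 mm above the counter.
- pad_top (a point): centre of the top of the red check pad: a round red pad, 110 mm in diameter, on a flat dark steel base 124 mm in diameter, empty, fixed to the counter. The top is 16 mm above the counter with the pad up, 12 mm with it down. Two plain red mats without a steel base stand near it, each with a glass.
- pad (a joint): how far the check pad has sunk, in m: 0 = up (sprung), 0.004 = down on its stop, where it is firm. It sinks only under more than about 4 N: the full canister (over 0.44 kg) let go on it takes it down; the others (under 0.33 kg) leave it up.
- glass_2: empty cupping glass, 84 mm across the rim, 65 mm tall, standing on a plain red mat (110 mm, 6 mm thick). Origin: centre of its underside.
- glass_3: empty cupping glass, 84 mm across the rim, 65 mm tall, standing on a plain red mat (110 mm, 6 mm thick). Origin: centre of its underside.

How it is judged:
By the outcome, as a careful person would: the job done as asked, in the order asked, and still so for the second after the job is handed in, with the robot touching nothing.
It also fails if it takes over 72 s, if anything falls off the work surface, if the arm or the gripper's body presses on something with over 40 N, if the wrist force passes 120 N, or if a joint passes its speed limit or range.

## Robot

A 6-joint arm with a two-finger parallel gripper is mounted at the origin on the work surface. World frame = base frame: x ahead of the robot, y to its left, z up, the work surface at z = 0. Lengths are in m, angles in rad, forces in N, time in s.
With the tool pointing down it reaches from about 0.35 to 0.775 m from the base axis. Payload 5.5 kg.
Tool frame: the origin (TCP) lies between the finger pads; the fingertips stand 19 mm ahead of it and the grasp point (between the pads) is the TCP; z points along the fingers, y is the line along which they close (so a half turn about z gives the same grasp; the last joint's range is limited). The gripper opens to 85 mm and grips with 20 to 120 N. Pads are 22 mm wide; open, the fingers measure 114 mm over their backs; the gripper's body (76 mm by 85 mm) begins 54 mm behind the grasp point. The pads swing forward as they close: fully open they stand 13 mm farther back than shut.
Start: joints at [-1.382, 0.313, 0.046, 1.304, 0, 1.431], TCP at [0.186, -0.544, 0.25] pointing down, gripper open.
Joint ranges: [-2.76, 2.76], [-0.86, 1.69], [-1.03, 1.26], [-2.2, 2.34], [-1.47, 1.5], [-3.14, 3.14]. Speed limits (rad/s): [2.57, 2.57, 3.14, 3.14, 3.14, 3.14].

## Interface

Orientations are given as a unit quaternion [w, x, y, z].
In Python, from workcell import env gives the robot as it stands.
- The arm moves only by the shell command python3 -m pendant 'ROWS' [FORCE]. ROWS is JSON, a list of rows, each an object with "travel": the shift along the tool's x, y, z scaled (see below), a list of three; "rot": the turn, a rotation vector about the tool's x, y, z scaled (see below), a list of three; "fingers": the opening, from -1 (shut) to 1 (fully open). In form: [{"travel": [dx, dy, dz], "rot": [wx, wy, wz], "fingers": fingers}, ...]. A call has 1 to 10 rows; each row is the pose to reach, as a shift and turn from the pose commanded when the call began, along the tool's axes at that moment; what a row does not reach only later rows make up. The controller multiplies each number of a shift by 0.12 m and each number of a turn by 60 degrees. A row lasts 1/10 s, in which the tool goes at most 50 mm and 8.59 degrees, less where a joint would pass 70% of its speed; a pose out of reach is approached as far as the arm can. A call with a number of a shift or a turn outside -1 to 1 is refused whole. A call with a gripper value outside its range is refused whole. The fingers move at their own pace and stop on an object; FORCE is the grip in N (left out, the last holds). Time passes only in rows, so rows that repeat a pose let the fingers close. It gives the time, the measured TCP pose, the force, the opening and the grip force at its end, in the units of the state.
- env.get_state(): the state, without advancing time (a new reading comes with each control period).
- env.read_camera(name): name is "side" or "top"; returns (picture, depth): 420x560x3 uint8, blue, green, red; 420x560 float32, m along the optical axis (not along the pixel's ray), 0 where there is no reading.
- env.camera_model(name): a dict with "fovy" (degrees; the focal length in pixels is half the picture's height over the tangent of half this angle, whatever the lens; pixels are square), "cx", "cy" (the principal point, pixels), "k1" (the pictures are not rectified: a ray, as slopes to the right and down, at radius r is drawn at 1 + k1 r^2 times it, then the intrinsics apply), "rvec" (rotation vector, rad) and "tvec" (3), from world to camera coordinates, as OpenCV has them. Camera axes: x right, y down, z forward; pixel columns grow to the right and rows downward; lengths in m; the calibration is good to about 2 mm. A picture is of the moment at which its call begins. camera_model takes no time and is no camera call.
- env.hand_in(): hands the job in; it is judged then, once.
Trained networks look in the newest picture that a camera, given by its name, has taken for a name from the list of things; names that differ only in an ending like _2 or _b are one class to them, and where a whole thing is asked for, a point or a joint stands for the part that bears it (a point fixed in the world has none). Each returns a list of dicts, best first, with "conf" (0 to 1); they miss things now and then, are a little off and sometimes report something else, mostly with a low value. They report only what shows in the picture. A call takes as long as a camera call.
- env.outline_of(camera, target): "mask" (420x560 bool, what is visible of it) and "xy" ([column, row] in pixels, amid what is visible of it).
The state is a dict: "clock": time; "joint_pos": joint angles; "qvel": joint speeds; "tau": joint torques, N m; "tcp_pos": TCP position; "orientation": TCP orientation; "wrist_force": force on the tool from outside, world axes, zero at the start; "ft_torque": the same for the moment, N m; "finger_gap": finger opening in m; "grip_force": force on a finger pad.
Only numpy, scipy, OpenCV 4.12 (cv2) and the standard library are available. Lean on these libraries where they do the work, as an engineer would, in place of code of your own. Each camera call takes 0.05 s, during which the arm holds its last target. There are 200 camera calls.

## Working session

There is one attempt and no reset: what is moved stays moved. The work goes in short steps, Python scripts to look and compute and a shell command to move; the robot and the scene stay as the last step left them, time stands still between calls to the robot, and variables do not carry over. Pictures are saved under pics/ and viewed, at most 10 in all, crops included, and the job is handed in when it is done.

```bash
mkdir -p pics; ls
cat > h.py <<'E'
import numpy as np, cv2
from workcell import env
def cam(n):
    m=env.camera_model(n); R,_=cv2.Rodrigues(np.array(m["rvec"],float)); t=np.array(m["tvec"],float)
    f=210/np.tan(np.radians(m["fovy"])/2); return m,R,t,f
def rays(n,uv):
    m,R,t,f=cam(n); uv=np.atleast_2d(np.array(uv,float))
    K=np.array([[f,0,m["cx"]],[0,f,m["cy"]],[0,0,1]])
    s=cv2.undistortPoints(uv.reshape(-1,1,2),K,np.array([m["k1"],0,0,0.])).reshape(-1,2)
    return np.c_[s,np.ones(len(s))],R,t
def world(n,uv,d):
    s,R,t=rays(n,uv); return (s*np.atleast_1d(d)[:,None]-t)@R
def onplane(n,uv,z):
    s,R,t=rays(n,uv); c=-R.T@t; v=s@R; return c+v*((z-c[2])/v[:,2])[:,None]
E
python3 - <<'E'
from h import *
for n in("top","side"):
    p,d=env.read_camera(n); cv2.imwrite(f"pics/{n}0.png",p); np.save(f"{n}0.npy",d)
    m,R,t,f=cam(n); print(n,-R.T@t,m["k1"],(d==0).mean())
    for T in("canister_a","knob_a","pad_top","glass_2"):
        try:
            for o in env.outline_of(n,T):
                k=o["mask"]&(d>0); v,u=np.nonzero(k); 
                w=world(n,np.c_[u,v],d[k]); z=np.percentile(w[:,2],95); tp=w[w[:,2]>z-.006]
                print(T,round(o["conf"],2),np.round(o["xy"]),k.sum(),"med",np.median(w,0).round(3),"top z",z.round(4),((tp.max(0)+tp.min(0))/2).round(4),np.ptp(tp,0).round(3))
        except Exception as e: print(T,e)
print(env.get_state())
E
```

```text
pics
top [0.37431035 0.00628552 1.20695911] -0.11353270001082133 0.003784013605442177
canister_a 0.76 [149. 229.] 800 med [0.517 0.345 0.152] top z 0.1825 [0.5241 0.3597 0.1818] [0.032 0.032 0.01 ]
canister_a 0.7 [191. 226.] 730 med [0.517 0.229 0.153] top z 0.1834 [0.5232 0.2391 0.183 ] [0.03  0.03  0.011]
canister_a 0.65 [236. 228.] 680 med [0.512 0.118 0.153] top z 0.183 [0.5192 0.1219 0.1822] [0.03  0.032 0.01 ]
knob_a 0.62 [233. 226.] 129 med [0.519 0.122 0.182] top z 0.1856 [0.5189 0.1227 0.1834] [0.029 0.029 0.008]
knob_a 0.49 [136. 224.] 156 med [0.523 0.357 0.181] top z 0.1843 [0.5248 0.3597 0.1826] [0.03  0.032 0.009]
pad_top 0.87 [326. 254.] 1164 med [ 0.462 -0.129  0.015] top z 0.0189 [ 0.4627 -0.1274  0.0177] [0.106 0.103 0.009]
glass_2 0.98 [403. 243.] 740 med [ 0.488 -0.341  0.028] top z 0.0704 [ 0.4864 -0.3308  0.0699] [0.079 0.078 0.011]
glass_2 0.74 [366. 196.] 812 med [ 0.634 -0.235  0.023] top z 0.0715 [ 0.6268 -0.2287  0.0697] [0.084 0.083 0.009]
side [0.05979232 0.97721396 0.86711571] -0.17604844265299277 0.0038477891156462585
canister_a 0.98 [270. 238.] 1419 me
[... 974 characters left out ...]
'clock': 0.5, 'joint_pos': array([-1.38161153e+00,  3.13248506e-01,  4.60664750e-02,  1.30362343e+00,
        8.61004573e-06,  1.43121539e+00]), 'qvel': array([-0.00248777, -0.00160298,  0.00062436,  0.00153074,  0.00067353,
       -0.00024763]), 'tau': array([-2.12215600e-03, -4.79992461e+01,  2.98538643e+01,  1.84724508e-03,
       -2.18270502e-04, -2.36413291e-05]), 'tcp_pos': array([ 0.18565952, -0.54421708,  0.25028183]), 'orientation': array([-4.67074580e-06,  9.86519533e-01,  1.63643548e-01,  4.19048003e-06]), 'wrist_force': array([-0.21009828,  0.004449  , -0.4097971 ]), 'ft_torque': array([-0.00165682, -0.00814071, -0.01100397]), 'grip_force': 0.0, 'finger_gap': 0.08546648742793575}
```

View pics/top0.png

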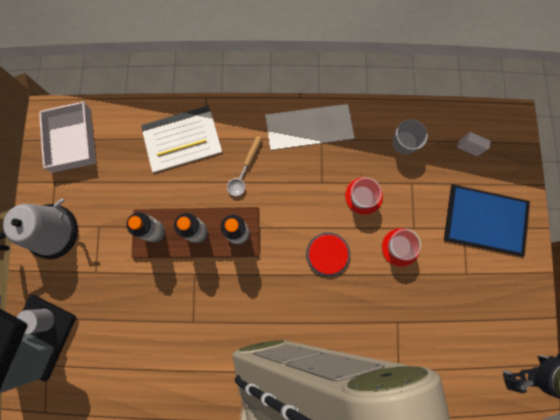

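View pics/side0.png

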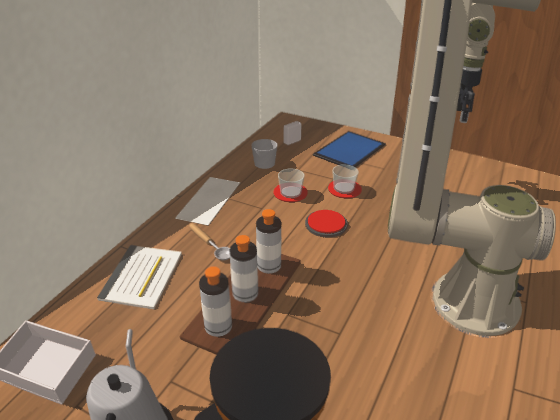

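Top view: knobs at (136,224), (185,221) and (233,226), the pad with its steel base at (328,254), glasses at (403,243) and (365,195). The side view agrees. I'll turn the gripper so it closes along world x, then go above the nearest canister at about (0.517, 0.1235).

```bash
P="python3 -m pendant"
python3 -m pendant '[{"travel":[0,0,0],"rot":[0,0,-1],"fingers":1},{"travel":[0,0,0],"rot":[0,0,-1],"fingers":1},{"travel":[0,0,0],"rot":[0,0,-1],"fingers":1},{"travel":[0,0,0],"rot":[0,0,-1],"fingers":1},{"travel":[0,0,0],"rot":[0,0,-1],"fingers":1},{"travel":[0,0,0],"rot":[0,0,-1],"fingers":1},{"travel":[0,0,0],"rot":[0,0,-1],"fingers":1},{"travel":[0,0,0],"rot":[0,0,-1],"fingers":1}]' 60
python3 -m pendant '[{"travel":[0,0,0],"rot":[0,0,-0.187],"fingers":1},{"travel":[0,0,0],"rot":[0,0,-0.187],"fingers":1},{"travel":[0,0,0],"rot":[0,0,-0.187],"fingers":1}]'
python3 -m pendant '[{"travel":[0.9,0.6,0],"rot":[0,0,0],"fingers":1},{"travel":[0.9,0.6,0],"rot":[0,0,0],"fingers":1},{"travel":[0.9,0.6,0],"rot":[0,0,0],"fingers":1},{"travel":[0.9,0.6,0],"rot":[0,0,0],"fingers":1}]'
python3 -m pendant '[{"travel":[0.9,0.6,0],"rot":[0,0,0],"fingers":1},{"travel":[0.9,0.6,0],"rot":[0,0,0],"fingers":1},{"travel":[0.9,0.6,0],"rot":[0,0,0],"fingers":1},{"travel":[0.9,0.6,0],"rot":[0,0,0],"fingers":1}]'
```

```text
clock: 1.3
tcp_pos: [0.1857, -0.5442, 0.2504]
orientation: [0.0, 0.772, 0.635, -0.0]
wrist_force: [0.2, 0.4, -0.2]
finger_gap: 0.0856
grip_force: 0.0
clock: 1.6
tcp_pos: [0.1857, -0.5442, 0.2503]
orientation: [0.0, 0.708, 0.706, -0.0]
wrist_force: [0.7, 0.4, -0.1]
finger_gap: 0.0853
grip_force: 0.0
clock: 2.0
tcp_pos: [0.2591, -0.4329, 0.2508]
orientation: [-0.0, 0.707, 0.708, 0.0]
wrist_force: [-0.5, -0.1, -0.1]
finger_gap: 0.0855
grip_force: 0.0
clock: 2.4
tcp_pos: [0.3306, -0.3259, 0.2506]
orientation: [0.0, 0.706, 0.708, 0.0]
wrist_force: [-0.0, -0.9, -0.0]
finger_gap: 0.0854
grip_force: 0.0
```

```bash
python3 -m pendant '[{"travel":[0.93,0.4,0],"rot":[0,0,0],"fingers":1},{"travel":[0.93,0.4,0],"rot":[0,0,0],"fingers":1},{"travel":[0.93,0.4,0],"rot":[0,0,0],"fingers":1},{"travel":[0.93,0.4,0],"rot":[0,0,0],"fingers":1}]'
python3 -m pendant '[{"travel":[0.93,0.4,0],"rot":[0,0,0],"fingers":1},{"travel":[0.93,0.4,0],"rot":[0,0,0],"fingers":1},{"travel":[0.93,0.4,0],"rot":[0,0,0],"fingers":1},{"travel":[0.93,0.4,0],"rot":[0,0,0],"fingers":1}]'
python3 -m pendant '[{"travel":[0.93,0.4,0],"rot":[0,0,0],"fingers":1},{"travel":[0.93,0.4,0],"rot":[0,0,0],"fingers":1},{"travel":[0.93,0.4,0],"rot":[0,0,0],"fingers":1},{"travel":[0.93,0.4,0],"rot":[0,0,0],"fingers":1}]'
python3 -m pendant '[{"travel":[0.93,0.36,0],"rot":[0,0,0],"fingers":1},{"travel":[0.93,0.36,0],"rot":[0,0,0],"fingers":1},{"travel":[0.93,0.36,0],"rot":[0,0,0],"fingers":1},{"travel":[0.93,0.36,0],"rot":[0,0,0],"fingers":1},{"travel":[0.93,0.36,0],"rot":[0,0,0],"fingers":1}]'
```

```text
clock: 2.8
tcp_pos: [0.3779, -0.2155, 0.2506]
orientation: [0.0, 0.706, 0.708, -0.0]
wrist_force: [0.1, -0.1, -0.0]
finger_gap: 0.0855
grip_force: 0.0
clock: 3.2
tcp_pos: [0.4262, -0.1046, 0.2504]
orientation: [0.0, 0.706, 0.708, 0.0]
wrist_force: [0.2, -0.5, 0.0]
finger_gap: 0.0852
grip_force: 0.0
clock: 3.6
tcp_pos: [0.4745, 0.0067, 0.2501]
orientation: [0.0, 0.707, 0.708, -0.0]
wrist_force: [0.3, -0.8, -0.3]
finger_gap: 0.0854
grip_force: 0.0
clock: 4.1
tcp_pos: [0.5164, 0.1165, 0.2499]
orientation: [0.0, 0.707, 0.707, -0.001]
wrist_force: [-0.6, 0.0, -0.1]
finger_gap: 0.0855
grip_force: 0.0
```

```bash
python3 -m pendant '[{"travel":[0.055,0.005,0],"rot":[0,0,0],"fingers":1},{"travel":[0.055,0.005,0.3],"rot":[0,0,0],"fingers":1},{"travel":[0.055,0.005,0.6],"rot":[0,0,0],"fingers":1},{"travel":[0.055,0.005,0.8],"rot":[0,0,0],"fingers":1},{"travel":[0.055,0.005,0.9],"rot":[0,0,0],"fingers":1},{"travel":[0.055,0.005,0.9],"rot":[0,0,0],"fingers":1},{"travel":[0.055,0.005,0.9],"rot":[0,0,0],"fingers":1}]'
python3 -m pendant '[{"travel":[0,0,0],"rot":[0,0,0],"fingers":0.3},{"travel":[0,0,0],"rot":[0,0,0],"fingers":0.2},{"travel":[0,0,0],"rot":[0,0,0],"fingers":0.1},{"travel":[0,0,0],"rot":[0,0,0],"fingers":0.1},{"travel":[0,0,0],"rot":[0,0,0],"fingers":0.1},{"travel":[0,0,0],"rot":[0,0,0],"fingers":0.1}]' 40
```

```text
clock: 4.8
tcp_pos: [0.5174, 0.1246, 0.1433]
orientation: [0.0, 0.707, 0.707, 0.0]
wrist_force: [1.0, -0.8, 0.3]
finger_gap: 0.0855
grip_force: 0.0
clock: 5.4
tcp_pos: [0.5181, 0.1252, 0.1441]
orientation: [0.001, 0.707, 0.708, 0.001]
wrist_force: [0.5, -1.1, 7.2]
finger_gap: 0.061
grip_force: 43.5
```

```bash
python3 -m pendant '[{"travel":[0,0,-0.05],"rot":[0,0,0],"fingers":-0.2},{"travel":[0,0,-0.12],"rot":[0,0,0],"fingers":-0.2},{"travel":[0,0,-0.2],"rot":[0,0,0],"fingers":-0.2},{"travel":[0,0,-0.2],"rot":[0,0,0],"fingers":-0.2},{"travel":[0,0,-0.2],"rot":[0,0,0],"fingers":-0.2},{"travel":[0,0,-0.2],"rot":[0,0,0],"fingers":-0.2}]' 60
for i in 1 2 3; do python3 -m pendant '[{"travel":[0,0,0],"rot":[0,0,0],"fingers":-0.2},{"travel":[0,0,0],"rot":[0,0,0],"fingers":-0.2}]' | egrep 'force|gap'; done
python3 - <<'E'
from h import *
p,d=env.read_camera("side"); cv2.imwrite("pics/s1.png",cv2.resize(p[120:400,150:430],None,fx=2,fy=2))
E
```

```text
clock: 6.0
tcp_pos: [0.5165, 0.1251, 0.1659]
orientation: [-0.0, 0.707, 0.707, -0.0]
wrist_force: [0.3, 1.0, -3.3]
finger_gap: 0.0605
grip_force: 65.5
wrist_force: [0.2, -0.2, -2.8]
finger_gap: 0.06
grip_force: 65.5
wrist_force: [0.3, 0.4, -3.9]
finger_gap: 0.0605
grip_force: 65.5
wrist_force: [-0.3, 0.1, -3.2]
finger_gap: 0.0607
grip_force: 65.5
```

View pics/s1.png

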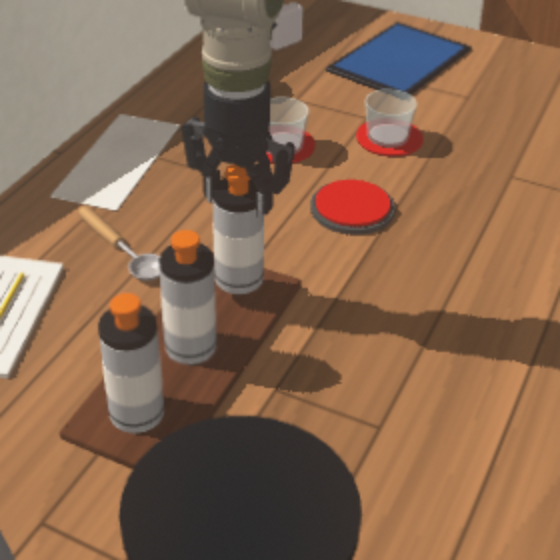

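The canister nearest the pad (240,240 in the crop) is lifted straight and weighs about 3.2 N, so it is not the full one. I'll set it back and weigh the middle one.

```bash
python3 -m pendant '[{"travel":[0,0,0.08],"rot":[0,0,0],"fingers":-0.2},{"travel":[0,0,0.14],"rot":[0,0,0],"fingers":-0.2},{"travel":[0,0,0.17],"rot":[0,0,0],"fingers":-0.2},{"travel":[0,0,0.185],"rot":[0,0,0],"fingers":-0.2},{"travel":[0,0,0.195],"rot":[0,0,0],"fingers":-0.2},{"travel":[0,0,0.195],"rot":[0,0,0],"fingers":-0.2},{"travel":[0,0,0.195],"rot":[0,0,0],"fingers":-0.2}]'
python3 -m pendant '[{"travel":[0,0,0],"rot":[0,0,0],"fingers":0.6},{"travel":[0,0,0],"rot":[0,0,0],"fingers":1},{"travel":[0,0,0],"rot":[0,0,0],"fingers":1},{"travel":[0,0,0],"rot":[0,0,0],"fingers":1},{"travel":[0,0,0],"rot":[0,0,0],"fingers":1}]' 40
python3 -m pendant '[{"travel":[0,0,-0.2],"rot":[0,0,0],"fingers":1},{"travel":[0,0,-0.6],"rot":[0,0,0],"fingers":1},{"travel":[0,0,-0.85],"rot":[0,0,0],"fingers":1},{"travel":[0,0,-0.85],"rot":[0,0,0],"fingers":1},{"travel":[0.3,0,-0.85],"rot":[0,0,0],"fingers":1},{"travel":[0.7,0,-0.85],"rot":[0,0,0],"fingers":1},{"travel":[0.96,0.03,-0.85],"rot":[0,0,0],"fingers":1},{"travel":[0.96,0.03,-0.85],"rot":[0,0,0],"fingers":1},{"travel":[0.96,0.03,-0.85],"rot":[0,0,0],"fingers":1},{"travel":[0.96,0.03,-0.85],"rot":[0,0,0],"fingers":1}]'
```

```text
clock: 7.35
tcp_pos: [0.5159, 0.125, 0.1442]
orientation: [-0.0, 0.707, 0.707, -0.0]
wrist_force: [-5.9, -1.4, 11.2]
finger_gap: 0.06
grip_force: 67.0
clock: 7.85
tcp_pos: [0.5168, 0.1251, 0.1427]
orientation: [0.0, 0.707, 0.707, -0.0]
wrist_force: [0.7, -0.8, -0.1]
finger_gap: 0.0853
grip_force: 0.0
clock: 8.85
tcp_pos: [0.5199, 0.2395, 0.2442]
orientation: [-0.0, 0.707, 0.707, -0.001]
wrist_force: [-0.2, -0.2, -0.2]
finger_gap: 0.0854
grip_force: 0.0
```

Down to 0.1435, then grip and lift.

```bash
python3 -m pendant '[{"travel":[0.01,0.01,0.3],"rot":[0,0,0],"fingers":1},{"travel":[0.01,0.01,0.6],"rot":[0,0,0],"fingers":1},{"travel":[0.01,0.01,0.8],"rot":[0,0,0],"fingers":1},{"travel":[0.01,0.01,0.84],"rot":[0,0,0],"fingers":1},{"travel":[0.01,0.01,0.84],"rot":[0,0,0],"fingers":1},{"travel":[0.01,0.01,0.84],"rot":[0,0,0],"fingers":1}]'
python3 -m pendant '[{"travel":[0,0,0],"rot":[0,0,0],"fingers":0.3},{"travel":[0,0,0],"rot":[0,0,0],"fingers":0.2},{"travel":[0,0,0],"rot":[0,0,0],"fingers":0.1},{"travel":[0,0,0],"rot":[0,0,0],"fingers":-0.2},{"travel":[0,0,0],"rot":[0,0,0],"fingers":-0.2},{"travel":[0,0,0],"rot":[0,0,0],"fingers":-0.2}]' 60
python3 -m pendant '[{"travel":[0,0,-0.05],"rot":[0,0,0],"fingers":-0.2},{"travel":[0,0,-0.12],"rot":[0,0,0],"fingers":-0.2},{"travel":[0,0,-0.2],"rot":[0,0,0],"fingers":-0.2},{"travel":[0,0,-0.2],"rot":[0,0,0],"fingers":-0.2},{"travel":[0,0,-0.2],"rot":[0,0,0],"fingers":-0.2},{"travel":[0,0,-0.2],"rot":[0,0,0],"fingers":-0.2}]'
for i in 1 2 3; do python3 -m pendant '[{"travel":[0,0,0],"rot":[0,0,0],"fingers":-0.2},{"travel":[0,0,0],"rot":[0,0,0],"fingers":-0.2}]' | egrep 'force|gap'; done
```

```text
clock: 9.45
tcp_pos: [0.5225, 0.2412, 0.1456]
orientation: [0.001, 0.707, 0.707, 0.001]
wrist_force: [-0.0, 0.6, -0.4]
finger_gap: 0.0855
grip_force: 0.0
clock: 10.05
tcp_pos: [0.5224, 0.2419, 0.146]
orientation: [0.001, 0.707, 0.708, 0.001]
wrist_force: [-2.0, 0.2, 6.0]
finger_gap: 0.0605
grip_force: 65.6
clock: 10.65
tcp_pos: [0.5213, 0.2414, 0.1678]
orientation: [-0.0, 0.707, 0.707, -0.0]
wrist_force: [0.2, 0.6, -1.9]
finger_gap: 0.0604
grip_force: 65.1
wrist_force: [0.3, 0.1, -1.4]
finger_gap: 0.0603
grip_force: 65.1
wrist_force: [0.4, -0.1, -1.9]
finger_gap: 0.0606
grip_force: 65.1
wrist_force: [0.5, 0.3, -1.8]
finger_gap: 0.0601
grip_force: 65.1
```

```bash
python3 -m pendant '[{"travel":[0,0,0.08],"rot":[0,0,0],"fingers":-0.2},{"travel":[0,0,0.14],"rot":[0,0,0],"fingers":-0.2},{"travel":[0,0,0.17],"rot":[0,0,0],"fingers":-0.2},{"travel":[0,0,0.185],"rot":[0,0,0],"fingers":-0.2},{"travel":[0,0,0.195],"rot":[0,0,0],"fingers":-0.2},{"travel":[0,0,0.195],"rot":[0,0,0],"fingers":-0.2},{"travel":[0,0,0.195],"rot":[0,0,0],"fingers":-0.2}]'
python3 -m pendant '[{"travel":[0,0,0],"rot":[0,0,0],"fingers":0.6},{"travel":[0,0,0],"rot":[0,0,0],"fingers":1},{"travel":[0,0,0],"rot":[0,0,0],"fingers":1},{"travel":[0,0,0],"rot":[0,0,0],"fingers":1},{"travel":[0,0,0],"rot":[0,0,0],"fingers":1}]' 40
python3 -m pendant '[{"travel":[0,0,-0.2],"rot":[0,0,0],"fingers":1},{"travel":[0,0,-0.6],"rot":[0,0,0],"fingers":1},{"travel":[0,0,-0.85],"rot":[0,0,0],"fingers":1},{"travel":[0,0,-0.85],"rot":[0,0,0],"fingers":1},{"travel":[0.3,0,-0.85],"rot":[0,0,0],"fingers":1},{"travel":[0.7,0,-0.85],"rot":[0,0,0],"fingers":1},{"travel":[0.99,0.0,-0.85],"rot":[0,0,0],"fingers":1},{"travel":[0.99,0.0,-0.85],"rot":[0,0,0],"fingers":1},{"travel":[0.99,0.0,-0.85],"rot":[0,0,0],"fingers":1},{"travel":[0.99,0.0,-0.85],"rot":[0,0,0],"fingers":1}]'
python3 -m pendant '[{"travel":[0,0,0.3],"rot":[0,0,0],"fingers":1},{"travel":[0,0,0.6],"rot":[0,0,0],"fingers":1},{"travel":[0,0,0.8],"rot":[0,0,0],"fingers":1},{"travel":[0,0,0.85],"rot":[0,0,0],"fingers":1},{"travel":[0,0,0.85],"rot":[0,0,0],"fingers":1},{"travel":[0,0,0.85],"rot":[0,0,0],"fingers":1}]'
```

```text
clock: 11.95
tcp_pos: [0.5206, 0.2414, 0.1461]
orientation: [-0.0, 0.707, 0.708, -0.0]
wrist_force: [-5.4, -1.9, 11.1]
finger_gap: 0.0604
grip_force: 66.3
clock: 12.45
tcp_pos: [0.5215, 0.2415, 0.1444]
orientation: [-0.0, 0.707, 0.707, -0.0]
wrist_force: [-0.2, -0.1, -0.4]
finger_gap: 0.0855
grip_force: 0.0
clock: 13.45
tcp_pos: [0.5212, 0.3594, 0.246]
orientation: [0.0, 0.707, 0.707, -0.001]
wrist_force: [-0.7, -0.4, -0.4]
finger_gap: 0.086
grip_force: 0.0
clock: 14.05
tcp_pos: [0.5224, 0.3601, 0.1463]
orientation: [0.0, 0.707, 0.707, 0.001]
wrist_force: [-0.0, 0.4, 0.9]
finger_gap: 0.0852
grip_force: 0.0
```

```bash
python3 -m pendant '[{"travel":[0,0,0],"rot":[0,0,0],"fingers":0.3},{"travel":[0,0,0],"rot":[0,0,0],"fingers":0.2},{"travel":[0,0,0],"rot":[0,0,0],"fingers":0.1},{"travel":[0,0,0],"rot":[0,0,0],"fingers":-0.2},{"travel":[0,0,0],"rot":[0,0,0],"fingers":-0.2},{"travel":[0,0,0],"rot":[0,0,0],"fingers":-0.2}]' 60
python3 -m pendant '[{"travel":[0,0,-0.05],"rot":[0,0,0],"fingers":-0.2},{"travel":[0,0,-0.12],"rot":[0,0,0],"fingers":-0.2},{"travel":[0,0,-0.2],"rot":[0,0,0],"fingers":-0.2},{"travel":[0,0,-0.2],"rot":[0,0,0],"fingers":-0.2},{"travel":[0,0,-0.2],"rot":[0,0,0],"fingers":-0.2},{"travel":[0,0,-0.2],"rot":[0,0,0],"fingers":-0.2}]'
for i in 1 2 3; do python3 -m pendant '[{"travel":[0,0,0],"rot":[0,0,0],"fingers":-0.2},{"travel":[0,0,0],"rot":[0,0,0],"fingers":-0.2}]' | egrep 'force|gap'; done
```

```text
clock: 14.65
tcp_pos: [0.5228, 0.3609, 0.1469]
orientation: [0.001, 0.707, 0.707, 0.002]
wrist_force: [1.2, 0.5, 6.2]
finger_gap: 0.06
grip_force: 66.0
clock: 15.25
tcp_pos: [0.5211, 0.3602, 0.1682]
orientation: [-0.0, 0.707, 0.707, -0.0]
wrist_force: [-0.1, -0.3, -5.0]
finger_gap: 0.0603
grip_force: 65.9
wrist_force: [-0.4, -0.6, -4.4]
finger_gap: 0.0604
grip_force: 65.9
wrist_force: [0.5, 0.3, -4.7]
finger_gap: 0.0602
grip_force: 65.9
wrist_force: [0.2, 0.2, -4.4]
finger_gap: 0.0602
grip_force: 65.9
```

The far canister weighs about 4.6 N (others 3.3 and 1.8), so it is the full one. I'll carry it around the row on the robot's side.

```bash
python3 -m pendant '[{"travel":[0,0,-0.2],"rot":[0,0,0],"fingers":-0.2},{"travel":[0,0,-0.45],"rot":[0,0,0],"fingers":-0.2},{"travel":[0,-0.15,-0.7],"rot":[0,0,0],"fingers":-0.2},{"travel":[0,-0.35,-0.7],"rot":[0,0,0],"fingers":-0.2},{"travel":[0,-0.6,-0.7],"rot":[0,0,0],"fingers":-0.2},{"travel":[0,-0.85,-0.7],"rot":[0,0,0],"fingers":-0.2},{"travel":[0,-1,-0.7],"rot":[0,0,0],"fingers":-0.2},{"travel":[0,-1,-0.7],"rot":[0,0,0],"fingers":-0.2}]'
for i in 1; do :; done
python3 -m pendant '[{"travel":[-0.15,0,0],"rot":[0,0,0],"fingers":-0.2},{"travel":[-0.4,0,0],"rot":[0,0,0],"fingers":-0.2},{"travel":[-0.7,0,0],"rot":[0,0,0],"fingers":-0.2},{"travel":[-1,0,0],"rot":[0,0,0],"fingers":-0.2}]'
python3 -m pendant '[{"travel":[-0.3,0,0],"rot":[0,0,0],"fingers":-0.2},{"travel":[-0.6,0,0],"rot":[0,0,0],"fingers":-0.2},{"travel":[-0.9,0,0],"rot":[0,0,0],"fingers":-0.2},{"travel":[-1,0,0],"rot":[0,0,0],"fingers":-0.2}]'
python3 -m pendant '[{"travel":[-0.3,0,0],"rot":[0,0,0],"fingers":-0.2},{"travel":[-0.6,0,0],"rot":[0,0,0],"fingers":-0.2},{"travel":[-0.9,0,0],"rot":[0,0,0],"fingers":-0.2},{"travel":[-1,0,0],"rot":[0,0,0],"fingers":-0.2}]'
python3 -m pendant '[{"travel":[-0.3,0,0],"rot":[0,0,0],"fingers":-0.2},{"travel":[-0.6,0.1,0],"rot":[0,0,0],"fingers":-0.2},{"travel":[-0.85,0.3,0],"rot":[0,0,0],"fingers":-0.2},{"travel":[-1,0.48,0],"rot":[0,0,0],"fingers":-0.2},{"travel":[-1,0.5,0],"rot":[0,0,0],"fingers":-0.2},{"travel":[-1,0.5,0],"rot":[0,0,0],"fingers":-0.2}]'
python3 - <<'E'
from h import *
for n in ("top","side"):
    p,d=env.read_camera(n)
    for T in("pad_top","knob_a","canister_a"):
        for o in env.outline_of(n,T):
            k=o["mask"]&(d>0); v,u=np.nonzero(k); w=world(n,np.c_[u,v],d[k])
            print(n,T,round(o["conf"],2),np.round(o["xy"]),k.sum(),w.min(0).round(3),w.max(0).round(3))
E
```

```text
clock: 16.65
tcp_pos: [0.3986, 0.36, 0.2532]
orientation: [-0.0, 0.706, 0.708, -0.0]
wrist_force: [-0.7, 0.3, -3.9]
finger_gap: 0.0599
grip_force: 67.7
clock: 17.05
tcp_pos: [0.402, 0.2385, 0.2527]
orientation: [0.0, 0.707, 0.708, 0.0]
wrist_force: [1.1, -0.8, -4.7]
finger_gap: 0.0604
grip_force: 67.7
clock: 17.45
tcp_pos: [0.4019, 0.1169, 0.2529]
orientation: [0.001, 0.708, 0.706, -0.0]
wrist_force: [0.4, 0.4, -4.3]
finger_gap: 0.06
grip_force: 67.7
clock: 17.85
tcp_pos: [0.4022, -0.0027, 0.253]
orientation: [0.001, 0.708, 0.706, -0.0]
wrist_force: [0.4, -0.7, -5.1]
finger_gap: 0.0602
grip_force: 67.7
clock: 18.45
tcp_pos: [0.4623, -0.1201, 0.2522]
orientation: [-0.001, 0.707, 0.707, 0.0]
wrist_force: [-1.3, -0.3, -4.7]
finger_gap: 0.0602
grip_force: 68.0
top pad_top 0.53 [314. 252.] 281 [ 0.426 -0.121  0.006] [ 0.516 -0.076  0.211]
top knob_a 0.6 [182. 226.] 121 [0.508 0.224 0.176] [0.535 0.254 0.187]
top canister_a 0.78 [233. 231.] 654 [0.486 0.09  0.009] [0.571 0.17  0.187]
top canister_a 0.6 [190. 229.] 734 [0.489 0.207 0.009] [0.55  0.303 0.187]
top canister_a 0.4 [326. 249.] 112 [ 0.414 -0.107  0.011] [ 0.493 -0.05   0.657]
side pad_top 0.82 [327. 218.] 724 [ 0.403 -0.214 -0.005] [ 0.518 -0.07   0.021]
side knob_a 0.73 [241. 247.] 193 [ 0.502  0.025 -0.003] [0.656 0.256 0.184]
side knob_a 0.71 [271. 216.] 186 [ 0.497 -0.128 -0.004] [0.64  0.14  0.185]
side knob_a 0.57 [329. 141.] 151 [ 0.442 -0.686 -0.002] [ 0.662 -0.102  0.291]
side canister_a 0.9 [244. 270.] 1619 [ 0.485  0.018 -0.004] [0.658 0.274 0.184]
side canister_a 0.67 [269. 239.] 1440 [ 0.481 -0.103 -0.004] [0.647 0.157 0.185]
side canister_a 0.65 [329. 167.] 1311 [ 0.426 -0.699 -0.004] [ 0.685 -0.082  0.291]
```

```bash
python3 -m pendant '[{"travel":[-0.058,-0.005,0],"rot":[0,0,0],"fingers":-0.2},{"travel":[-0.058,-0.005,0.2],"rot":[0,0,0],"fingers":-0.2},{"travel":[-0.058,-0.005,0.45],"rot":[0,0,0],"fingers":-0.2},{"travel":[-0.058,-0.005,0.65],"rot":[0,0,0],"fingers":-0.2},{"travel":[-0.058,-0.005,0.75],"rot":[0,0,0],"fingers":-0.2},{"travel":[-0.058,-0.005,0.81],"rot":[0,0,0],"fingers":-0.2},{"travel":[-0.058,-0.005,0.81],"rot":[0,0,0],"fingers":-0.2},{"travel":[-0.058,-0.005,0.81],"rot":[0,0,0],"fingers":-0.2}]'
python3 - <<'E'
from h import *
p,d=env.read_camera("side"); cv2.imwrite("pics/s2.png",cv2.resize(p[80:290,230:440],None,fx=2.7,fy=2.7,interpolation=cv2.INTER_CUBIC))
E
```

```text
clock: 19.65
tcp_pos: [0.462, -0.1271, 0.1565]
orientation: [0.001, 0.707, 0.707, 0.0]
wrist_force: [-0.3, 0.0, -4.9]
finger_gap: 0.0601
grip_force: 68.0
```

View pics/s2.png

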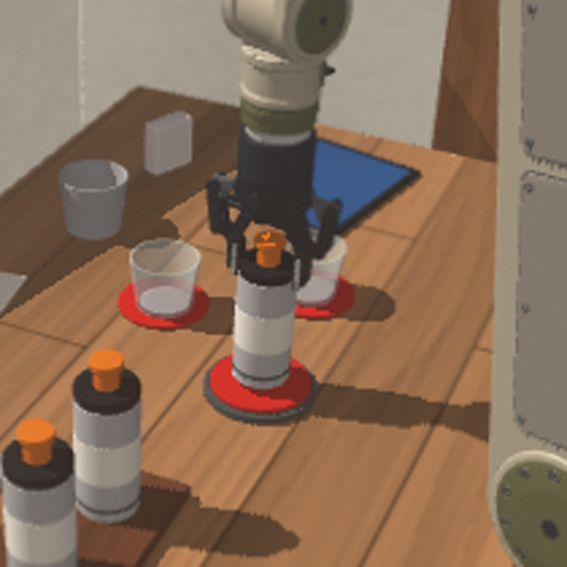

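The canister hangs upright over the centre of the pad (263,385 in the crop). I'll lower it by feel.

```bash
python3 -m pendant '[{"travel":[0,0,0.02],"rot":[0,0,0],"fingers":-0.2},{"travel":[0,0,0.04],"rot":[0,0,0],"fingers":-0.2},{"travel":[0,0,0.055],"rot":[0,0,0],"fingers":-0.2},{"travel":[0,0,0.06],"rot":[0,0,0],"fingers":-0.2},{"travel":[0,0,0.06],"rot":[0,0,0],"fingers":-0.2}]'
python3 -m pendant '[{"travel":[0,0,0.01],"rot":[0,0,0],"fingers":-0.2},{"travel":[0,0,0.016],"rot":[0,0,0],"fingers":-0.2},{"travel":[0,0,0.016],"rot":[0,0,0],"fingers":-0.2}]'
```

```text
clock: 20.2
tcp_pos: [0.4611, -0.1266, 0.1481]
orientation: [-0.0, 0.707, 0.708, -0.0]
wrist_force: [0.1, 0.5, -4.5]
finger_gap: 0.0604
grip_force: 68.0
clock: 20.5
tcp_pos: [0.4613, -0.1269, 0.1466]
orientation: [0.0, 0.707, 0.707, -0.0]
wrist_force: [-0.5, -0.4, -1.7]
finger_gap: 0.0607
grip_force: 68.5
```

```bash
python3 -m pendant '[{"travel":[0,0,0.008],"rot":[0,0,0],"fingers":-0.2},{"travel":[0,0,0.016],"rot":[0,0,0],"fingers":-0.2},{"travel":[0,0,0.025],"rot":[0,0,0],"fingers":-0.2},{"travel":[0,0,0.025],"rot":[0,0,0],"fingers":-0.2}]'
```

```text
clock: 20.9
tcp_pos: [0.4614, -0.1269, 0.1437]
orientation: [0.0, 0.707, 0.707, -0.0]
wrist_force: [-1.6, -0.1, 1.5]
finger_gap: 0.0602
grip_force: 68.8
```

```bash
python3 -m pendant '[{"travel":[0,0,0.005],"rot":[0,0,0],"fingers":0.5},{"travel":[0,0,0.005],"rot":[0,0,0],"fingers":0.8},{"travel":[0,0,0.005],"rot":[0,0,0],"fingers":1},{"travel":[0,0,0.005],"rot":[0,0,0],"fingers":1},{"travel":[0,0,0.005],"rot":[0,0,0],"fingers":1}]'
python3 -m pendant '[{"travel":[0,0,-0.2],"rot":[0,0,0],"fingers":1},{"travel":[0,0,-0.5],"rot":[0,0,0],"fingers":1},{"travel":[0,0,-0.8],"rot":[0,0,0],"fingers":1},{"travel":[0,0,-0.95],"rot":[0,0,0],"fingers":1},{"travel":[0,0,-0.95],"rot":[0,0,0],"fingers":1},{"travel":[0,0,-0.95],"rot":[0,0,0],"fingers":-1},{"travel":[0,0,-0.95],"rot":[0,0,0],"fingers":-1},{"travel":[0,0,-0.95],"rot":[0,0,0],"fingers":-1},{"travel":[0,0,-0.95],"rot":[0,0,0],"fingers":-1},{"travel":[0,0,-0.95],"rot":[0,0,0],"fingers":-1}]' 20
python3 - <<'E'
from h import *
for n in ("top","side"):
    p,d=env.read_camera(n)
    if n=="side": cv2.imwrite("pics/s3.png",cv2.resize(p[80:290,230:440],None,fx=2.7,fy=2.7,interpolation=cv2.INTER_CUBIC))
    for T in("knob_a","pad_top"):
        for o in env.outline_of(n,T):
            k=o["mask"]&(d>0); v,u=np.nonzero(k); w=world(n,np.c_[u,v],d[k])
            z=np.percentile(w[:,2],95); tp=w[abs(w[:,2]-z)<.006]
            print(n,T,round(o["conf"],2),np.round(o["xy"]),z.round(4),((tp.max(0)+tp.min(0))/2).round(4),np.ptp(tp,0).round(3))
E
```

```text
clock: 21.4
tcp_pos: [0.4613, -0.1267, 0.1428]
orientation: [0.0, 0.707, 0.707, 0.0]
wrist_force: [0.5, -0.5, -0.6]
finger_gap: 0.0857
grip_force: 0.0
clock: 22.4
tcp_pos: [0.461, -0.1266, 0.2562]
orientation: [-0.001, 0.707, 0.707, -0.0]
wrist_force: [-1.0, 0.3, 0.3]
finger_gap: 0.0127
grip_force: 0.0
top knob_a 0.45 [232. 225.] 0.1854 [0.5165 0.1213 0.1834] [0.029 0.027 0.008]
top pad_top 0.64 [182. 225.] 0.1846 [0.5208 0.239  0.1824] [0.029 0.03  0.007]
top pad_top 0.6 [312. 249.] 0.0153 [ 0.4685 -0.1028  0.0133] [0.089 0.053 0.008]
side knob_a 0.75 [243. 246.] 0.1831 [0.5182 0.2407 0.1811] [0.031 0.033 0.007]
side knob_a 0.68 [271. 217.] 0.1833 [0.5114 0.1257 0.1809] [0.025 0.026 0.007]
side knob_a 0.52 [329. 174.] 0.1806 [ 0.4581 -0.1257  0.1784] [0.03  0.032 0.006]
side pad_top 0.74 [327. 225.] 0.0151 [ 0.4574 -0.1215  0.0148] [0.11  0.103 0.011]
```

View pics/s3.png

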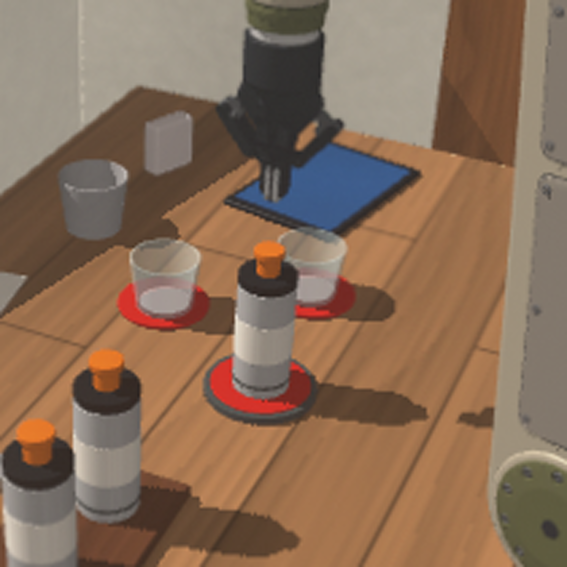

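The canister stands centred on the pad (263,385 in the crop), and the pad is down. The closed fingertips are above the knob (268,260). I'll press it now.

```bash
python3 -m pendant '[{"travel":[0,0,0.1],"rot":[0,0,0],"fingers":-1},{"travel":[0,0,0.25],"rot":[0,0,0],"fingers":-1},{"travel":[0,0,0.38],"rot":[0,0,0],"fingers":-1},{"travel":[0,0,0.42],"rot":[0,0,0],"fingers":-1},{"travel":[0,0,0.44],"rot":[0,0,0],"fingers":-1},{"travel":[0,0,0.44],"rot":[0,0,0],"fingers":-1}]'
python3 -m pendant '[{"travel":[0,0,0.03],"rot":[0,0,0],"fingers":-1},{"travel":[0,0,0.06],"rot":[0,0,0],"fingers":-1},{"travel":[0,0,0.08],"rot":[0,0,0],"fingers":-1},{"travel":[0,0,0.08],"rot":[0,0,0],"fingers":-1}]'
```

```text
clock: 23.3
tcp_pos: [0.4612, -0.1267, 0.2039]
orientation: [-0.0, 0.707, 0.707, -0.0]
wrist_force: [0.5, 0.5, -0.7]
finger_gap: 0.0002
grip_force: 0.0
clock: 23.7
tcp_pos: [0.4617, -0.1269, 0.1947]
orientation: [0.001, 0.707, 0.707, 0.0]
wrist_force: [0.9, 0.2, 3.2]
finger_gap: -0.0001
grip_force: 1.9
```

```bash
python3 -m pendant '[{"travel":[0,0,0.03],"rot":[0,0,0],"fingers":-1},{"travel":[0,0,0.06],"rot":[0,0,0],"fingers":-1},{"travel":[0,0,0.075],"rot":[0,0,0],"fingers":-1},{"travel":[0,0,0.08],"rot":[0,0,0],"fingers":-1}]'
python3 -m pendant '[{"travel":[0,0,0.01],"rot":[0,0,0],"fingers":-1},{"travel":[0,0,0.016],"rot":[0,0,0],"fingers":-1}]'
```

```text
clock: 24.1
tcp_pos: [0.4619, -0.127, 0.1856]
orientation: [0.001, 0.707, 0.707, 0.0]
wrist_force: [0.1, -0.9, 8.3]
finger_gap: -0.0001
grip_force: 3.9
clock: 24.3
tcp_pos: [0.4624, -0.1272, 0.1848]
orientation: [0.002, 0.707, 0.707, 0.001]
wrist_force: [-2.4, 1.3, 17.1]
finger_gap: -0.0003
grip_force: 8.7
```

Force jumped from 8 to 17 N with almost no motion, so the knob is on its stop. I'll hold it about 1.1 s, then let it spring up.

```bash
python3 -m pendant '[{"travel":[0,0,0],"rot":[0,0,0],"fingers":-1},{"travel":[0,0,0],"rot":[0,0,0],"fingers":-1},{"travel":[0,0,0],"rot":[0,0,0],"fingers":-1},{"travel":[0,0,0],"rot":[0,0,0],"fingers":-1},{"travel":[0,0,0],"rot":[0,0,0],"fingers":-1},{"travel":[0,0,0],"rot":[0,0,0],"fingers":-1},{"travel":[0,0,0],"rot":[0,0,0],"fingers":-1},{"travel":[0,0,0],"rot":[0,0,0],"fingers":-1},{"travel":[0,0,0],"rot":[0,0,0],"fingers":-1},{"travel":[0,0,0],"rot":[0,0,0],"fingers":-1}]'
python3 -m pendant '[{"travel":[0,0,-0.05],"rot":[0,0,0],"fingers":-1},{"travel":[0,0,-0.12],"rot":[0,0,0],"fingers":-1},{"travel":[0,0,-0.25],"rot":[0,0,0],"fingers":-1},{"travel":[0,0,-0.5],"rot":[0,0,0],"fingers":-1},{"travel":[0,0,-0.8],"rot":[0,0,0],"fingers":-1},{"travel":[0,0,-1],"rot":[0,0,0],"fingers":-1},{"travel":[0,0,-1],"rot":[0,0,0],"fingers":-1},{"travel":[0,0,-1],"rot":[0,0,0],"fingers":-1}]'
python3 - <<'E'
from h import *
for n in ("top","side"):
    p,d=env.read_camera(n)
    if n=="side": cv2.imwrite("pics/s4.png",cv2.resize(p[80:350,190:440],None,fx=2.2,fy=2.2,interpolation=cv2.INTER_CUBIC))
    for T in("knob_a","glass_2"):
        for o in env.outline_of(n,T):
            k=o["mask"]&(d>0); v,u=np.nonzero(k); w=world(n,np.c_[u,v],d[k])
            z=np.percentile(w[:,2],95); tp=w[abs(w[:,2]-z)<.006]
            print(n,T,round(o["conf"],2),z.round(4),((tp.max(0)+tp.min(0))/2).round(4))
E
```

```text
clock: 25.3
tcp_pos: [0.4623, -0.1272, 0.1849]
orientation: [0.002, 0.707, 0.707, 0.001]
wrist_force: [-1.5, 1.6, 13.1]
finger_gap: 0.0001
grip_force: 6.7
clock: 26.1
tcp_pos: [0.4612, -0.1267, 0.3027]
orientation: [0.0, 0.707, 0.707, -0.0]
wrist_force: [-0.6, -0.1, -0.3]
finger_gap: -0.0
grip_force: 0.0
top knob_a 0.66 0.1851 [0.5163 0.1226 0.1828]
top knob_a 0.62 0.1852 [0.5194 0.2392 0.1834]
top glass_2 0.41 0.0707 [ 0.6475 -0.1965  0.0696]
side knob_a 0.61 0.1837 [0.5132 0.1237 0.1818]
side knob_a 0.49 0.1838 [0.518  0.2416 0.1815]
side glass_2 0.97 0.0697 [ 0.4796 -0.3304  0.0686]
side glass_2 0.57 0.0686 [ 0.6216 -0.2277  0.0677]
```

View pics/s4.png

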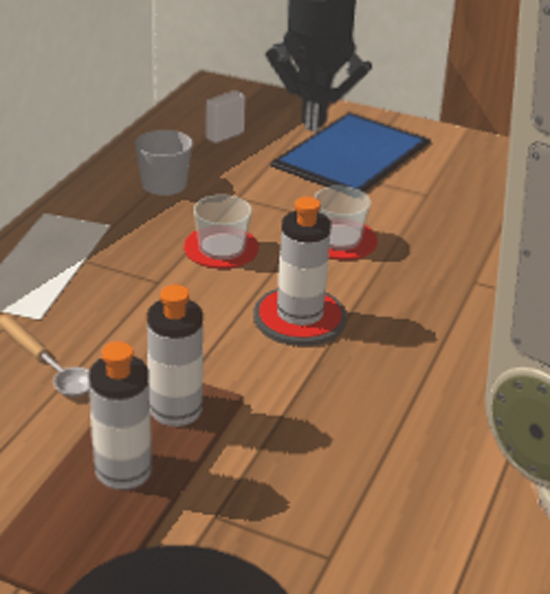

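The full canister stands on the pad (303,310) with its knob up. The other two stand on the board (175,400 and 120,460), and the glasses haven't moved.

```bash
python3 -c "
from workcell import env
print(env.hand_in())"
```

```text
the job is handed in; nothing more can be done
None
```

The full canister, the one farthest from the pad (about 0.47 kg; the others about 0.33 and 0.18 kg), now stands on the check pad; its pump was pressed to the stop for about a second and let up, the others are back on the board, and the job is handed in with no verdict returned.

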